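# Slide tray across to the warming plate

### The arm

A 7-joint arm with a two-finger parallel gripper is mounted at the origin on the work surface. World frame = base frame: x ahead of the robot, y to its left, z up, the work surface at z = 0. Lengths are in m, angles in rad, forces in N, time in s.
With the tool pointing down it reaches from about 0.35 to 0.9 m from the base axis. Payload 8.1 kg.
Tool frame: the origin (TCP) lies at the very end of the fingers, on their centre line; the grasp point (between the pads) lies 19 mm behind it; z points along the fingers, x is the direction in which the jaws open and shut, and the axes are right-handed (so a half turn about z gives the same grasp; the last joint's range is limited). The gripper opens to 92 mm and grips with 3 to 60 N. Pads are 19 mm wide; open, the fingers measure 130 mm over their backs; the gripper's body (75 mm by 190 mm) begins 47 mm behind the grasp point.
Start: joints at [-1.375, 0.434, 0.025, 1.573, -0.012, 1.134, -0.075], TCP at [0.184, 0.597, 0.227] pointing down, gripper open.
Joint ranges: [-2.62, 2.62], [-0.44, 2.09], [-1.27, 1.32], [0.08, 2.57], [-1.32, 4.46], [0.12, 2], [-2.74, 2.74]. Speed limits (rad/s): [2.22, 2.22, 3.01, 3.01, 3.14, 3.14, 3.14].

### API

Orientations are given as a rotation vector (axis times angle).
In Python, from cell import status, viewer, arm gives the robot as it stands.
- The arm moves only by the tool jog_arm, never from a script. Its argument "commands" is text: rows parted by semicolons, each of 7 numbers parted by spaces: the closure, from -1 (fully open) to 1 (shut), then the shift along the world's x, y, z normalised to -1 to 1, where 1 is 0.3 m, then the turn, a rotation vector about the world's x, y, z normalised to -1 to 1, where 1 is 2 pi rad. In form: jaw dx dy dz wx wy wz; .... A call has exactly 5 rows; each row shifts and turns the commanded pose from where the row before left it; what a row does not reach is not made up. A row lasts 1/10 s, in which the tool goes at most 50 mm and 8.59 degrees, less where a joint would pass 70% of its speed; a pose out of reach is approached as far as the arm can. A call with a number of a shift or a turn outside -1 to 1 is refused whole. A call with a gripper value outside its range is refused whole. The fingers move at their own pace and stop on an object; "force" is the grip in N (left out, the last holds). Time passes only in rows, so rows that do not move let the fingers close, or fill a call up. It gives the time, the measured TCP pose, the force and the opening at its end, in the units of the state.
- status.observe(): the state, without advancing time (a new reading comes with each control period).
- viewer.get_image(name): name is "side" or "top" or "wrist"; returns a dict with "pixels" (480x640x3 uint8, red, green, blue), "z_map" (480x640 float32, m along the optical axis (not along the pixel's ray), 0 where there is no reading), "camera_matrix" (3x3 intrinsics, pixels), "R" (3x3) and "t" (3): a world point X has camera coordinates R X + t. Camera axes: x right, y down, z forward; pixel columns grow to the right and rows downward; lengths in m; the calibration is good to about 2 mm. The wrist camera is an equidistant fisheye: a pixel r from the principal point sees the ray r / f radians off the axis. A picture is of the moment at which its call begins.
- arm.sign_off(): hands the job in, once; it reports no verdict.
The state is a dict: "clock": time; "joints": joint angles; "dq": joint speeds; "joint_efforts": joint torques, N m; "position": TCP position; "ee_rot": TCP orientation; "force": force on the tool from outside, world axes, zero at the start; "ft_torque": the same for the moment, N m; "width": opening from 0.0 (shut) to 1.0 (fully open).
Only numpy, scipy, OpenCV 4.12 (cv2) and the standard library are available. Lean on these libraries where they do the work, as an engineer would, in place of code of your own. Each camera call takes 0.05 s, during which the arm holds its last target. There are 200 camera calls.

### The job

Push the blue slide tray off the white prep stand, straight across the gap and onto the metal top of the warming plate, until the whole tray rests on the plate, roughly square to it. Keep it sliding flat: do not lift it and do not let it tip or sag into the gap. Leave the green tray where it is, and let go at the end.

Things in the scene. Friction and masses are not known exactly. Their poses are not given: they have to be found in the camera images.
- blue_tray: The tray to move: rigid blue tray, 105 (its x) x 150 (its y) x 30 mm high, about 0.4 kg, slides held fast in a white insert. Origin: centre of its underside, z up. End walls (at y = -75 and +75 mm) 8 mm thick, 30 mm high, flat outside; side walls 20 mm high. Starts flat on the prep stand, its y within 10 degrees of the stand's, in one of two lanes at about x = -65 or +65 mm of the stand.
- green_tray: A tray of the same shape and size in green, in the other lane of the prep stand, about 25 mm beside the blue one. It must stay where it is.
- prep_stand: Fixed low white bench stand with a dark edge band, 300 mm (its x) by 200 mm (its y), flat top 60 mm above its origin (centre of its underside, on the bench). Nothing stands beyond its +y end. The trays are pushed off its -y edge.
- warm_plate: Fixed slide warmer, cool: blue box with bare aluminium top, 300 (its x) x 220 mm (its y), top 58 mm above its origin (centre of its underside, on the bench), so 2 mm below the prep stand's. Stands beyond the stand's -y edge, parallel within 2 degrees, in line within 10 mm, with an open gap of 45 to 60 mm between; the bench lies 60 mm below the gap.
There are look-alikes about, which are no part of the job. Several things have the shape of the blue_tray; the one meant has the colours described above.

How it is judged:
By the outcome, as a careful person would: the job done as asked, in the order asked, and still so for the second after the job is handed in, with the robot touching nothing.
It also fails if it takes over 35 s, if anything falls off the work surface, if the arm or the gripper's body presses on something with over 40 N, if the wrist force passes 120 N, or if a joint passes its speed limit or range.

## Working session

There is one attempt and no reset: what is moved stays moved. The work goes in short steps, Python scripts to look and compute and a tool call to move; the robot and the scene stay as the last step left them, time stands still between calls to the robot, and variables do not carry over. Pictures are saved under pics/ and viewed, about 8 in all and at most 12, crops included, and the job is handed in when it is done.

Besides the shell and the picture viewer there is one more tool, called after "Call:" in YAML: its name, and indented under it one key for each argument. jog_arm: Moves the arm, as the interface text tells. Scaled input: -1 to 1 covers 0.3 m each way for a shift and 2 pi rad each way for a turn. Its arguments: {"type":"object","properties":{"commands":{"type":"string"},"force":{"type":"number"}},"required":["commands"]}

```bash
mkdir -p pics; ls; cat > h.py <<'E'
import numpy as np, cv2
from cell import status, viewer, arm
def grab(n,f):
    d=viewer.get_image(n); np.savez('pics/'+f+'.npz',**d); cv2.imwrite('pics/'+f+'.png',d['pixels'][:,:,::-1]); return d
def cloud(d):
    K=np.array(d['camera_matrix']);z=d['z_map'];v,u=np.mgrid[:480,:640]
    P=np.stack([(u-K[0,2])/K[0,0]*z,(v-K[1,2])/K[1,1]*z,z],-1)
    return (P-np.array(d['t']))@np.array(d['R'])
E
python3 - <<'E'
from h import *
s=status.observe(); print(s)
for n in ('top','side'):
    d=grab(n,n+'1'); C=cloud(d); print(n,d['camera_matrix'],-np.array(d['R']).T@d['t'])
E
```

```text
pics
{'clock': 0.0, 'joints': array([-1.37457902,  0.4352048 ,  0.02496862,  1.57412518, -0.01157057,
        1.13397612, -0.07510948]), 'dq': array([ 0.00083404, -0.00027325,  0.00012577, -0.00176295,  0.00027124,
        0.00165675, -0.00103948]), 'joint_efforts': array([-2.61732042e-03, -6.67859888e+01,  9.83480997e-01, -3.14461827e+01,
       -6.08221767e-02,  4.30641964e-02,  1.39301678e-04]), 'position': array([0.18390369, 0.59678826, 0.22594536]), 'ee_rot': array([ 2.52656708e+00,  1.86531359e+00, -1.81524335e-03]), 'force': array([-0.04655481, -0.13914237, -0.49608834]), 'ft_torque': array([-0.02012033,  0.02264524, -0.02461984]), 'width': 1.0006623876096046}
top [[492.48791117   0.         311.35298352]
 [  0.         492.48791117 232.07087202]
 [  0.           0.           1.        ]] [0.43496543 0.14334047 1.09765305]
side [[547.51838282   0.         318.89410112]
 [  0.         547.51838282 237.22373808]
 [  0.           0.           1.        ]] [ 0.27283171 -0.54826506  0.7856097 ]
```

View pics/top1.png

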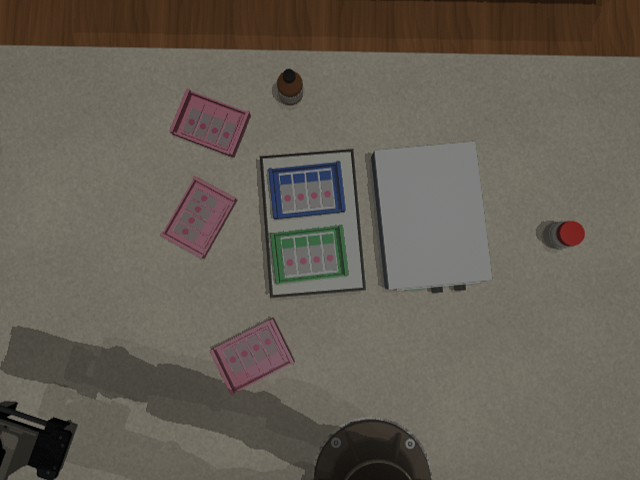

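View pics/side1.png

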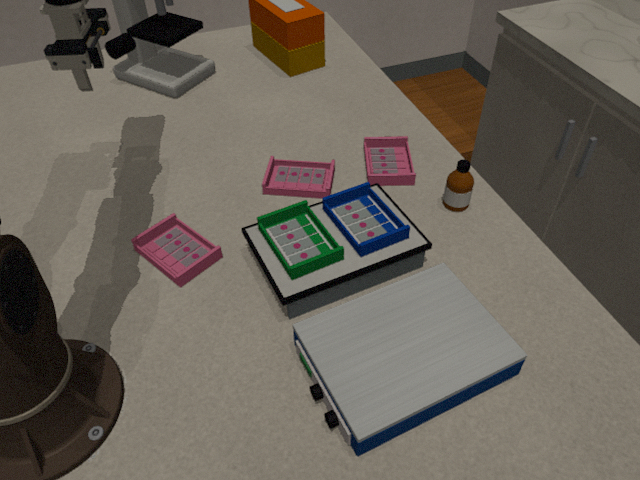

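The top view shows the blue tray at (306,190) and the green tray at (310,254), both on the stand, with the plate to the right at (432,215). Things that could be mistaken for the target are the pink trays at (210,122), (200,217) and (252,354) and the green tray. I choose the blue one and will measure it next.

```bash
cat >> h.py <<'E'
def rect(P):
    (c,s,a)=cv2.minAreaRect((P[:,:2]*1000).astype(np.float32)); b=cv2.boxPoints((c,s,a)); return np.round(c,1),np.round(s,1),round(a,2),np.round(b,1).tolist()
def big(m):
    n,l,st,_=cv2.connectedComponentsWithStats(m.astype(np.uint8)); return l==1+np.argmax(st[1:,4])
def tray(d,col):
    C=cloud(d); h=cv2.cvtColor(d['pixels'],cv2.COLOR_RGB2HSV); 
    lo,hi=((105,125) if col=='blue' else (50,80))
    return C,big((h[...,0]>=lo)&(h[...,0]<=hi)&(h[...,1]>110)&(C[...,2]>.064)&(C[...,2]<.11))
E
python3 - <<'E'
from h import *
for n in('top1','side1'):
    d=np.load(f'pics/{n}.npz'); 
    for c in('blue','green'):
        C,m=tray(d,c); P=C[m]; print(n,c,m.sum(),np.percentile(P[:,2],[2,50,98]).round(4)); 
        print(rect(P)); q=P[P[:,2]>.084]; print(' top',len(q),rect(q))
    Z=C[...,2]; sat=cv2.cvtColor(d['pixels'],cv2.COLOR_RGB2HSV)[...,1]
    m=(Z>.05)&(Z<.066)&(C[...,0]>.2)&(C[...,0]<.75)&(C[...,1]<.45)
    nn,l,st,_=cv2.connectedComponentsWithStats(m.astype(np.uint8))
    for i in range(1,nn):
        if st[i,4]>1500: P=C[l==i]; print('surf',st[i],np.median(P[:,2]).round(4),rect(P))
d=np.load('pics/top1.npz')['pixels']
cv2.imwrite('pics/crop.png',cv2.resize(d[130:310,240:510,::-1],None,fx=2.9,fy=2.9,interpolation=2))
E
```

```text
top1 blue 837 [0.0642 0.0696 0.0938]
(array([609.2, 154.8]), array([105.5, 140.8]), 6.99, [[548.2999877929688, 218.1999969482422], [565.5, 78.5], [670.0999755859375, 91.30000305175781], [653.0, 231.10000610351562]])
 top 200 (array([608. , 157.7]), array([103.7, 134.7]), 6.99, [[548.2999877929688, 218.1999969482422], [564.7000122070312, 84.5], [667.5999755859375, 97.0999984741211], [651.2000122070312, 230.8000030517578]])
top1 green 50 [0.0876 0.0919 0.0951]
(array([480.6, 217.3]), array([73.8,  5. ]), 4.85, [[443.6000061035156, 216.60000610351562], [444.0, 211.6999969482422], [517.5, 217.89999389648438], [517.0999755859375, 222.89999389648438]])
 top 50 (array([480.6, 217.3]), array([73.8,  5. ]), 4.85, [[443.6000061035156, 216.60000610351562], [444.0, 211.6999969482422], [517.5, 217.89999389648438], [517.0999755859375, 222.89999389648438]])
surf [  374   142   118   148 14452] 0.0594 (array([ 566.4, -117.6]), array([300.6, 221.3]), 6.3, [[404.79998779296875, -24.100000381469727], [429.1000061035156, -244.10000610351562], [727.9000244140625, -211.10000610351562], [703.5999755859375,
[... 949 characters left out ...]
)
 top 556 (array([474.7, 141.8]), array([104.4, 153.4]), 7.38, [[413.1000061035156, 211.1999969482422], [432.79998779296875, 59.0], [536.2999877929688, 72.5], [516.5999755859375, 224.60000610351562]])
surf [ 241  183  191  123 5729] 0.0602 (array([543.4, 136.4]), array([304.3, 205.5]), 5.15, [[382.6000061035156, 225.10000610351562], [401.1000061035156, 20.5], [704.0999755859375, 47.79999923706055], [685.7000122070312, 252.39999389648438]])
surf [  292   263   235   180 22775] 0.0581 (array([ 564.5, -119.1]), array([300.9, 222.2]), 6.31, [[402.79998779296875, -25.200000762939453], [427.20001220703125, -246.10000610351562], [726.2000122070312, -213.0], [701.7999877929688, 7.900000095367432]])
```

View pics/crop.png

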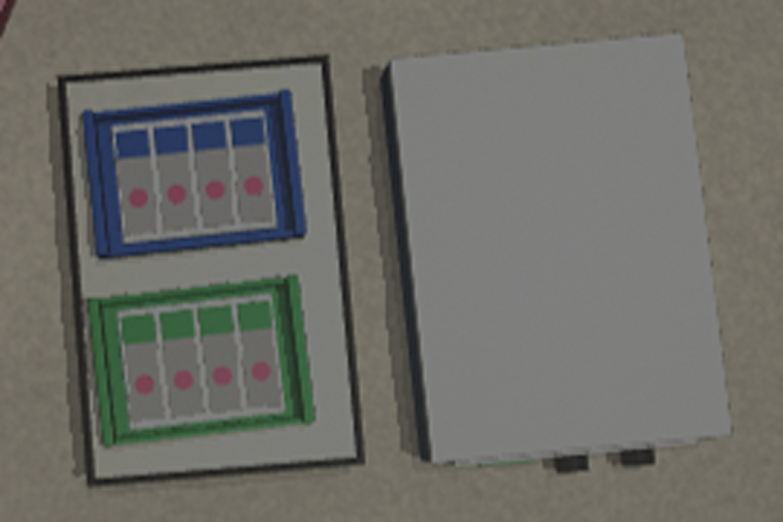

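The crop confirms the blue tray, with the green one beside it. I put the blue tray at about (609,149) mm, yaw 7.1°. The stand yaw is 5.5°. The plate centre is about (565,-118), yaw 6.3°. I'll push the +y end wall with two spread fingers, so I first move above that wall.

Call:
jog_arm:
  commands: "-0.3 0.092 -0.078 0 0 0 -0.0123; -0.3 0.092 -0.078 0 0 0 -0.0123; -0.3 0.092 -0.078 0 0 0 -0.0123; -0.3 0.092 -0.078 0 0 0 -0.0123; -0.3 0.092 -0.078 0 0 0 -0.0123"
  force: 20

```text
clock: 0.6
position: [0.3228, 0.479, 0.2264]
ee_rot: [2.84, 1.341, -0.001]
force: [0.7, 0.7, -0.1]
width: 0.663
```

Call:
jog_arm:
  commands: "-0.3 0.092 -0.078 0 0 0 -0.0123; -0.3 0.092 -0.078 0 0 0 -0.0123; -0.3 0.092 -0.078 0 0 0 -0.0123; -0.3 0.092 -0.078 0 0 0 -0.0123; -0.3 0.092 -0.078 0 0 0 -0.0123"

```text
clock: 1.1
position: [0.4608, 0.3621, 0.2265]
ee_rot: [3.045, 0.771, -0.001]
force: [0.8, 0.3, -0.3]
width: 0.652
```

Call:
jog_arm:
  commands: "-0.3 0.092 -0.078 0 0 0 -0.0123; -0.3 0.092 -0.078 0 0 0 -0.0123; -0.3 0.092 -0.078 0 0 0 -0.0123; -0.3 0.092 -0.076 0 0 0 -0.0123; -0.3 0.09 -0.073 0 0 0 -0.0123"

```text
clock: 1.6
position: [0.5982, 0.2472, 0.2264]
ee_rot: [3.137, 0.172, -0.001]
force: [0.7, 0.3, 1.2]
width: 0.65
```

Call:
jog_arm:
  commands: "-0.3 0 0 -0.08 0 0 0; -0.3 0 0 -0.08 0 0 0; -0.3 0 0 -0.08 0 0 0; -0.3 0 0 -0.08 0 0 0.0006; -0.3 0 0 -0.035 0 0 0"

```text
clock: 2.1
position: [0.5959, 0.248, 0.1176]
ee_rot: [3.135, 0.183, -0.006]
force: [-0.5, -0.6, 0.3]
width: 0.648
```

```bash
python3 - <<'E'
from h import *
s=status.observe(); print(s['position'],s['ee_rot'],s['width'])
d=grab('wrist','w1'); e=grab('side','side2'); print(d['camera_matrix'])
C,m=tray(e,'blue'); print(rect(C[m]))
# project expected tray end wall corners to the wrist image
K=np.array(d['camera_matrix']);im=d['pixels'][:,:,::-1].copy()
def proj(X):
    c=np.array(d['R'])@X+np.array(d['t']); th=np.arctan2(np.hypot(c[0],c[1]),c[2]); ph=np.arctan2(c[1],c[0])
    return K[0,2]+K[0,0]*th*np.cos(ph),K[1,2]+K[1,1]*th*np.sin(ph)
a=np.radians(7.1);R=np.array([[np.cos(a),-np.sin(a)],[np.sin(a),np.cos(a)]])
for x,y in((-52.5,75),(52.5,75),(52.5,-75),(-52.5,-75)):
    q=R@[x,y]+[609,148.5]; p=proj(np.array([*q/1000,.09])); print(q,p); cv2.circle(im,(int(p[0]),int(p[1])),3,(0,255,255),-1)
cv2.imwrite('pics/w1.png',im)
cv2.imwrite('pics/s2c.png',cv2.resize(e['pixels'][130:330,200:460,::-1],None,fx=2.9,fy=2.9))
E
```

```text
[0.59587937 0.24796247 0.11759373] [ 3.13474929  0.18299197 -0.00567342] 0.6483535141999309
[[371.64829954   0.         323.13994902]
 [  0.         371.64829954 236.11898889]
 [  0.           0.           1.        ]]
(array([608.8, 147.8]), array([108. , 153.1]), 7.1, [[545.7999877929688, 217.10000610351562], [564.7000122070312, 65.19999694824219], [671.9000244140625, 78.5], [653.0, 230.39999389648438]])
[547.63246251 216.43581781] (np.float64(232.7846602982469), np.float64(312.204296846008))
[651.82731598 229.41397287] (np.float64(419.2939813464782), np.float64(311.0114242538612))
[670.36753749  80.56418219] (np.float64(395.09563551234146), np.float64(480.0812155351976))
[566.17268402  67.58602713] (np.float64(258.3796949941085), np.float64(480.8872773571134))
```

View pics/w1.png

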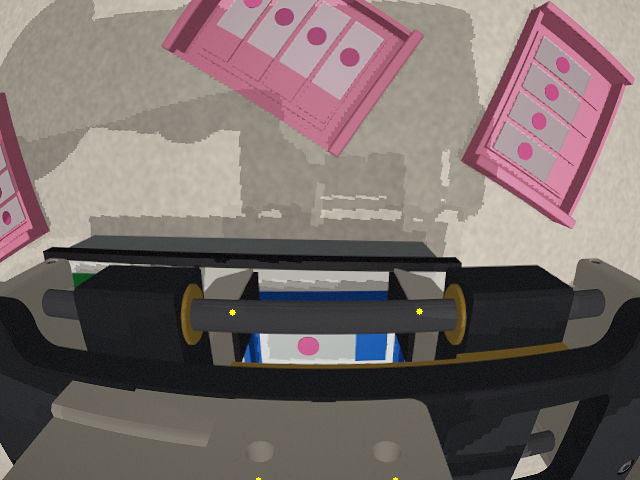

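The wrist view shows the two fingers at columns 205–255 and 390–435, just outside the blue end wall at rows 291–305. I'll check that row against the projected foot of the wall.

```bash
python3 - <<'E'
from h import *
d=np.load('pics/w1.npz');K=d['camera_matrix']; print('cam',-d['R'].T@d['t'])
a=np.radians(7.1);R=np.array([[np.cos(a),-np.sin(a)],[np.sin(a),np.cos(a)]])
for y,z in((75,.06),(75,.09),(67,.09),(67,.07),(94.5,.06)):
    q=R@[0,y]+[609,148.5]; c=d['R']@np.array([*q/1000,z])+d['t']
    th=np.arctan2(np.hypot(c[0],c[1]),c[2]); ph=np.arctan2(c[1],c[0]); print(y,z,K[0,2]+K[0,0]*th*np.cos(ph),K[1,2]+K[1,1]*th*np.sin(ph),c[2])
h=cv2.cvtColor(d['pixels'],cv2.COLOR_RGB2HSV)
for r in range(255,345,4): print(r,d['pixels'][r,320],h[r,320],d['z_map'][r,320].round(4))
E
```

```text
cam [0.58801202 0.31409256 0.2747237 ]
75 0.06 325.88480678869 291.94297835294884 0.23093406752392437
75 0.09 326.088706815602 313.2191700967989 0.2018986102263507
67 0.09 326.1519636060498 325.8961759614039 0.20391049678402198
67 0.07 326.0102726079711 310.3687267889346 0.22326746831573774
94.5 0.06 325.7200244052126 262.51183580725257 0.22603009403960062
255 [48 47 49] [135  10  49] 0.2471
259 [10  8  6] [ 15 102  10] 0.0
263 [47 43 49] [140  31  49] 0.2276
267 [45 40 42] [168  28  45] 0.2278
271 [181 178 171] [ 21  14 181] 0.2271
275 [184 181 175] [ 20  12 184] 0.2287
279 [184 181 174] [ 21  14 184] 0.2304
283 [151 150 143] [ 26  14 151] 0.2298
287 [140 139 134] [ 25  11 140] 0.2296
291 [ 64  79 103] [108  97 103] 0.2314
295 [11 41 88] [108 223  88] 0.2267
299 [16 45 92] [109 211  92] 0.22
303 [50 50 54] [120  19  54] 0.0836
307 [55 56 59] [113  17  59] 0.0838
311 [55 56 56] [90  5 56] 0.0821
315 [61 59 60] [165   8  61] 0.0828
319 [61 60 62] [135   8  62] 0.0809
323 [62 62 62] [ 0  0 62] 0.0824
327 [58 59 61] [110  13  61] 0.0815
331 [58 56 60] [135  17  60] 0.0823
335 [190 193 190] [ 60   4 193] 0.2274
339 [183 187 183] [ 60   5 187] 0.2275
343 [183 188 184] [ 66   7 188] 0.0
```

View pics/s2c.png

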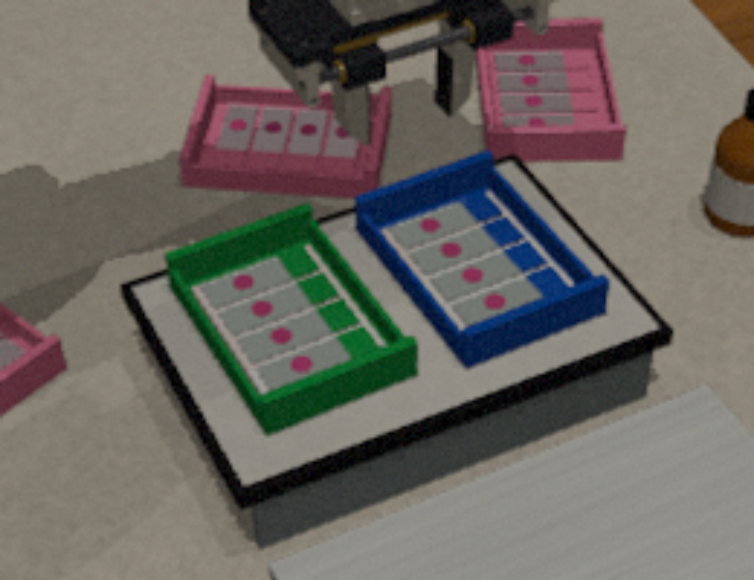

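The predicted wall foot is at row 291.9 and I observed 291, so the pose holds. The side crop shows the fingers clear behind the blue tray. Next I descend.

Call:
jog_arm:
  commands: "-0.3 0 0 -0.045 0 0 0; -0.3 0 0 -0.045 0 0 0; -0.3 0 0 -0.045 0 0 0; -0.3 0 0 -0.03 0 0 0; -0.3 0 0 0 0 0 0"

```text
clock: 2.7
position: [0.5964, 0.2481, 0.069]
ee_rot: [3.135, 0.183, -0.004]
force: [-0.2, -0.7, 1.1]
width: 0.65
```

Call:
jog_arm:
  commands: "-0.3 0.0015 -0.0133 0 0 0 0; -0.3 0.0015 -0.0133 0 0 0 0; -0.3 0.0015 -0.0133 0 0 0 0; -0.3 0.0015 -0.0133 0 0 0 0; -0.3 0.0015 -0.0133 0 0 0 0"

```text
clock: 3.2
position: [0.5999, 0.2295, 0.0714]
ee_rot: [-3.134, -0.184, -0.002]
force: [-0.9, 3.9, 1.9]
width: 0.651
```

Call:
jog_arm:
  commands: "-0.3 0.0023 -0.02 0 0 0 0; -0.3 0.0023 -0.02 0 0 0 0; -0.3 0.0023 -0.02 0 0 0 0; -0.3 0.0023 -0.02 0 0 0 0; -0.3 0.0023 -0.02 0 0 0 0"

```text
clock: 3.7
position: [0.6034, 0.1997, 0.0714]
ee_rot: [-3.134, -0.184, -0.002]
force: [-1.4, 5.5, 3.1]
width: 0.655
```

```bash
cat > chk.py <<'E'
from h import *; import sys
e=grab('side',sys.argv[1]); s=status.observe(); print(s['clock'],s['position'].round(4),s['force'].round(1))
for c in('blue','green'):
    C,m=tray(e,c); P=C[m]; print(c,m.sum(),rect(P))
    q=np.median(P[P[:,2]>.082],0) if 1 else 0; T=P[P[:,2]>.082]
    lo=T[T[:,1]<np.percentile(T[:,1],30)];hi=T[T[:,1]>np.percentile(T[:,1],70)]; print(' wall tops z',np.percentile(lo[:,2],90).round(4),np.percentile(hi[:,2],90).round(4))
cv2.imwrite('pics/'+sys.argv[1]+'c.png',cv2.resize(e['pixels'][130:450,200:540,::-1],None,fx=1.8,fy=1.8))
E
python3 chk.py p1
```

```text
3.75 [0.6036 0.1979 0.0714] [-0.5  2.8  1.8]
blue 2083 (array([611.2, 121.1]), array([107.7, 169.1]), 6.59, [[547.9000244140625, 198.89999389648438], [567.4000244140625, 30.899999618530273], [674.4000244140625, 43.29999923706055], [655.0, 211.3000030517578]])
 wall tops z 0.0915 0.0911
green 2069 (array([474.8, 141.5]), array([106.7, 154.4]), 7.43, [[411.8999938964844, 211.10000610351562], [431.8999938964844, 58.0], [537.7000122070312, 71.80000305175781], [517.7000122070312, 224.89999389648438]])
 wall tops z 0.0914 0.0913
```

The blue tray has moved about 35 mm and stayed square. The green tray has not moved. I'll carry on across the gap.

Call:
jog_arm:
  commands: "-0.3 0.0023 -0.02 0 0 0 0; -0.3 0.0023 -0.02 0 0 0 0; -0.3 0.0023 -0.02 0 0 0 0; -0.3 0.0023 -0.02 0 0 0 0; -0.3 0.0023 -0.02 0 0 0 0"

```text
clock: 4.25
position: [0.6068, 0.1699, 0.0713]
ee_rot: [-3.134, -0.185, -0.001]
force: [-0.3, 6.1, 4.0]
width: 0.649
```

Call:
jog_arm:
  commands: "-0.3 0.0023 -0.02 0 0 0 0; -0.3 0.0023 -0.02 0 0 0 0; -0.3 0.0023 -0.02 0 0 0 0; -0.3 0.0023 -0.02 0 0 0 0; -0.3 0.0023 -0.02 0 0 0 0"

```text
clock: 4.75
position: [0.6103, 0.1399, 0.0713]
ee_rot: [-3.134, -0.185, -0.002]
force: [-1.0, 5.3, 4.7]
width: 0.649
```

```bash
python3 chk.py p2
```

```text
4.8 [0.6104 0.1382 0.0713] [-0.5  3.9  2.5]
blue 2264 (array([618.6,  60.3]), array([107.5, 167.6]), 6.42, [[555.7999877929688, 137.60000610351562], [574.5999755859375, -28.899999618530273], [681.4000244140625, -16.899999618530273], [662.5999755859375, 149.60000610351562]])
 wall tops z 0.0914 0.0912
green 2052 (array([474.9, 140.9]), array([107. , 152.5]), 7.2, [[412.20001220703125, 209.8000030517578], [431.29998779296875, 58.599998474121094], [537.5, 72.0], [518.4000244140625, 223.1999969482422]])
 wall tops z 0.0912 0.0914
```

View pics/p2c.png

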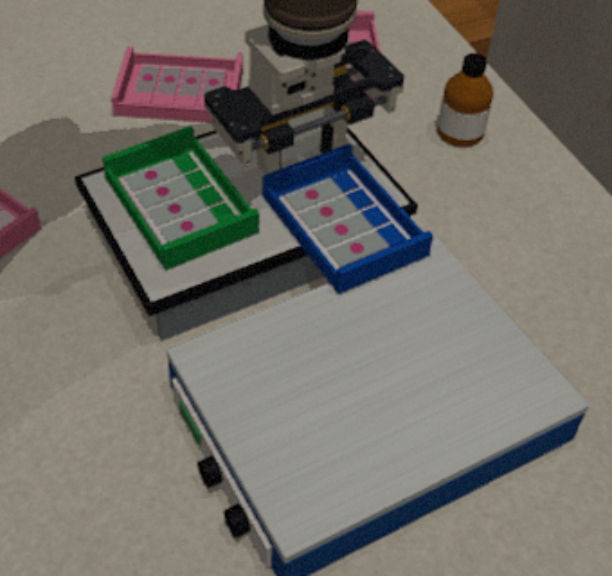

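The picture (pixels in this crop) shows the blue tray bridging the gap flat. Its front end is over the plate at (385,265) and the green tray is untouched.

Call:
jog_arm:
  commands: "-0.3 0.0023 -0.02 0 0 0 0; -0.3 0.0023 -0.02 0 0 0 0; -0.3 0.0023 -0.02 0 0 0 0; -0.3 0.0023 -0.02 0 0 0 0; -0.3 0.0023 -0.02 0 0 0 0"

```text
clock: 5.3
position: [0.6137, 0.1102, 0.0713]
ee_rot: [-3.134, -0.185, -0.001]
force: [-1.3, 7.3, 6.1]
width: 0.647
```

Call:
jog_arm:
  commands: "-0.3 0.0023 -0.02 0 0 0 0; -0.3 0.0023 -0.02 0 0 0 0; -0.3 0.0023 -0.02 0 0 0 0; -0.3 0.0023 -0.02 0 0 0 0; -0.3 0.0023 -0.02 0 0 0 0"

```text
clock: 5.8
position: [0.6169, 0.079, 0.0709]
ee_rot: [-3.135, -0.184, -0.0]
force: [-1.4, 4.9, 2.4]
width: 0.655
```

```bash
python3 chk.py p3
```

```text
5.85 [0.617  0.0771 0.0709] [-0.2  2.6  0.6]
blue 2282 (array([ 6.253e+02, -4.000e-01]), array([108.2, 165.9]), 6.45, [[562.2000122070312, 76.0], [580.9000244140625, -88.9000015258789], [688.4000244140625, -76.69999694824219], [669.7000122070312, 88.19999694824219]])
 wall tops z 0.0894 0.0914
green 2050 (array([474.6, 140.3]), array([106.4, 153.7]), 7.74, [[411.5, 209.3000030517578], [432.20001220703125, 56.900001525878906], [537.7000122070312, 71.30000305175781], [517.0, 223.60000610351562]])
 wall tops z 0.0916 0.0914
```

The front wall is down on the plate (0.0894) and the rear is still on the stand (0.0914), which is the expected 2 mm step.

Call:
jog_arm:
  commands: "-0.3 0.0023 -0.02 0 0 0 0; -0.3 0.0023 -0.02 0 0 0 0; -0.3 0.0023 -0.02 0 0 0 0; -0.3 0.0023 -0.02 0 0 0 0; -0.3 0.0023 -0.02 0 0 0 0"

```text
clock: 6.35
position: [0.62, 0.0476, 0.0704]
ee_rot: [3.136, 0.182, -0.001]
force: [-0.2, 1.8, -0.7]
width: 0.651
```

Call:
jog_arm:
  commands: "-0.3 0.0023 -0.02 0 0 0 0; -0.3 0.0023 -0.02 0 0 0 0; -0.3 0.0023 -0.02 0 0 0 0; -0.3 0.0023 -0.02 0 0 0 0; -0.3 0.0023 -0.02 0 0 0 0"

```text
clock: 6.85
position: [0.6238, 0.0178, 0.0707]
ee_rot: [3.136, 0.183, -0.0]
force: [0.6, 2.6, -1.6]
width: 0.649
```

```bash
python3 chk.py p4
```

```text
6.9 [0.6239 0.0163 0.0708] [ 0.   0.4 -1.3]
blue 2239 (array([631.8, -63.7]), array([108.2, 161.4]), 7.07, [[568.2000122070312, 9.699999809265137], [588.0999755859375, -150.39999389648438], [695.4000244140625, -137.10000610351562], [675.5999755859375, 23.0]])
 wall tops z 0.0896 0.0893
green 2049 (array([474.8, 140.6]), array([106.5, 153.3]), 7.43, [[412.1000061035156, 209.6999969482422], [431.8999938964844, 57.70000076293945], [537.5, 71.5], [517.7000122070312, 223.5]])
 wall tops z 0.0912 0.0916
```

View pics/p4c.png

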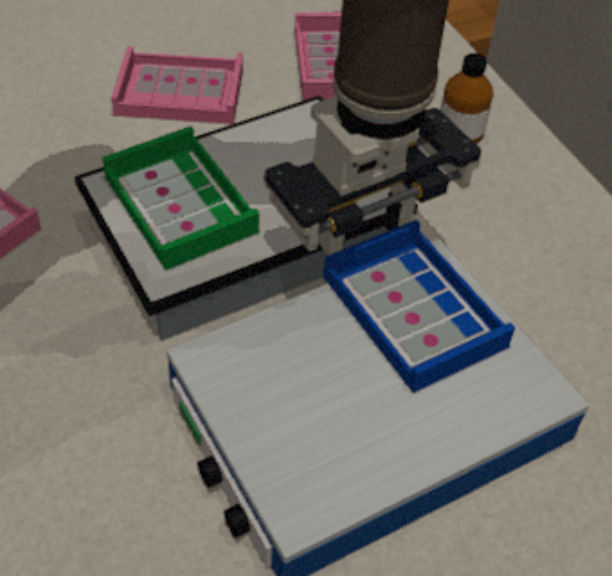

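The tray is flat at plate height (0.0896 and 0.0893). Its rear edge is still about 7 mm short of the plate, so I push another 36 mm, slowing at the end.

Call:
jog_arm:
  commands: "-0.3 0.0023 -0.02 0 0 0 0; -0.3 0.0023 -0.02 0 0 0 0; -0.3 0.0023 -0.02 0 0 0 0; -0.3 0.0023 -0.02 0 0 0 0; -0.3 0.0015 -0.014 0 0 0 0"

```text
clock: 7.4
position: [0.6271, -0.0105, 0.0708]
ee_rot: [3.136, 0.182, 0.0]
force: [0.1, 3.2, 0.4]
width: 0.654
```

Call:
jog_arm:
  commands: "-0.3 0.001 -0.01 0 0 0 0; -0.3 0.0007 -0.007 0 0 0 0; -0.3 0.0004 -0.004 0 0 0 0; -0.3 0.0002 -0.002 0 0 0 0; -0.3 0 0 0 0 0 0"

```text
clock: 7.9
position: [0.6278, -0.0164, 0.0708]
ee_rot: [-3.136, -0.183, -0.0]
force: [-1.1, 3.0, 1.0]
width: 0.649
```

```bash
python3 chk.py p5
```

```text
7.95 [ 0.6278 -0.0164  0.0708] [-0.6  4.3  1.4]
blue 2337 (array([636.3, -99.2]), array([107.3, 158.6]), 6.92, [[573.4000244140625, -27.0], [592.5999755859375, -184.39999389648438], [699.0999755859375, -171.5], [680.0, -14.0]])
 wall tops z 0.0895 0.0893
green 2043 (array([474.6, 140.9]), array([106.9, 152.6]), 7.76, [[411.29998779296875, 209.3000030517578], [431.8999938964844, 58.099998474121094], [537.7999877929688, 72.5], [517.2000122070312, 223.6999969482422]])
 wall tops z 0.0913 0.0911
```

The tray is wholly on the plate. I back straight off along +y, then lift.

Call:
jog_arm:
  commands: "-0.3 -0.003 0.027 0 0 0 0; -0.3 -0.004 0.033 0 0 0 0; -0.3 -0.004 0.033 0 0 0 0; -0.3 0 0.02 0.05 0 0 0; -0.3 0 0 0.1 0 0 0"

```text
clock: 8.45
position: [0.6228, 0.0193, 0.115]
ee_rot: [-3.136, -0.186, 0.006]
force: [0.1, 0.5, -0.1]
width: 0.652
```

Call:
jog_arm:
  commands: "-0.3 0 0.05 0.1 0 0 0; -0.3 0 0.1 0.1 0 0 0; -0.3 0 0.1 0.1 0 0 0; -0.3 0 0.1 0.05 0 0 0; -0.3 0 0.1 0 0 0 0"

```text
clock: 8.95
position: [0.6258, 0.1539, 0.2252]
ee_rot: [-3.135, -0.183, -0.009]
force: [0.8, -0.4, -0.0]
width: 0.65
```

Call:
jog_arm:
  commands: "-0.3 0 0.1 0 0 0 0; -0.3 0 0.1 0 0 0 0; -0.3 0 0 0 0 0 0; -0.3 0 0 0 0 0 0; -0.3 0 0 0 0 0 0"

```text
clock: 9.45
position: [0.6246, 0.2111, 0.2215]
ee_rot: [3.136, 0.181, 0.001]
force: [0.1, -0.9, -0.4]
width: 0.652
```

```bash
python3 chk.py p6; python3 - <<'E'
from h import *
d=grab('top','top2')
cv2.imwrite('pics/top2c.png',cv2.resize(d['pixels'][130:310,240:510,::-1],None,fx=2.9,fy=2.9,interpolation=2))
E
```

```text
9.5 [0.6247 0.2108 0.2214] [-0.7 -0.5  0.4]
blue 2325 (array([ 636.7, -102.3]), array([108.5, 152.6]), 6.72, [[573.7999877929688, -32.79999923706055], [591.7000122070312, -184.39999389648438], [699.5, -171.6999969482422], [681.5999755859375, -20.100000381469727]])
 wall tops z 0.0895 0.0893
green 2050 (array([474.8, 142.4]), array([106.9, 156.2]), 7.53, [[411.6000061035156, 212.8000030517578], [432.0, 58.0], [538.0, 72.0], [517.5, 226.8000030517578]])
 wall tops z 0.0908 0.0913
```

View pics/p6c.png

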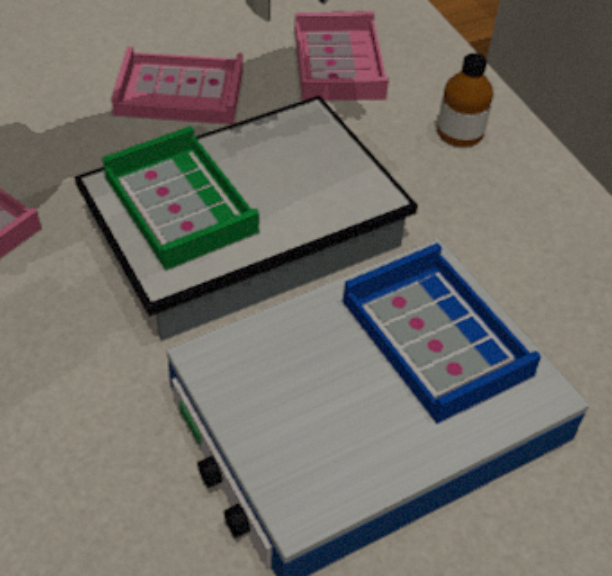

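The blue tray lies wholly on the plate and square to it, with corners at (345,285), (438,250), (538,357) and (440,412) in this crop. The green tray is unmoved and the gripper is clear.

```bash
python3 -c "
from cell import arm,status
print(status.observe()['force']); print(arm.sign_off())"
```

```text
[-0.1217319  -0.84972492 -0.2009037 ]
the job is handed in; nothing more can be done
None
```

The blue tray now rests wholly on the warming plate, and I handed the job in at about 9.5 s. I pushed it by its +y end wall with the two fingers spread, straight across the gap. Then I backed off and lifted clear.

- **Position:** the final side view puts the tray centre at about (637, -102) mm, with its rear edge about 25 mm inside the plate's edge.
- **Squareness:** its yaw is 6.7° against the plate's 6.3°.
- **Flatness:** the wall tops at both ends read level (89.5 and 89.3 mm). During the crossing the only height change was the expected 2 mm step down.
- **Green tray:** its measured centre stayed within about 2 mm of where it started, which is within the measuring noise.
- **Forces:** no wrist force reading at the end of a move was above about 10 N, and it read about zero at the end.

While the fingers were against the tray, its measured length came out at 159–169 mm instead of 150. I took this to be stray points on the fingers. It went back to 153 mm after I backed off. No check failed.

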